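# Close up the specimen carrier

## Robot

A 6-joint arm with a two-finger parallel gripper is mounted at the origin on the work surface. World frame = base frame: x ahead of the robot, y to its left, z up, the work surface at z = 0. Lengths are in m, angles in rad, forces in N, time in s.
With the tool pointing down it reaches from about 0.4 to 0.825 m from the base axis. Payload 7 kg.
Tool frame: the origin (TCP) lies midway between the tips of the shut fingers; the grasp point (between the pads) lies 19 mm behind it; z points along the fingers, y is the line along which they close (so a half turn about z gives the same grasp; the last joint's range is limited). The gripper opens to 88 mm and grips with 3 to 60 N. Pads are 19 mm wide; open, the fingers measure 130 mm over their backs; the gripper's body (78 mm by 193 mm) begins 47 mm behind the grasp point.
Start: joints at [-0.88, 0.359, 0.012, 0, -1.224, -0.288], TCP at [0.265, -0.621, 0.227] pointing down, gripper open.
Joint ranges: [-3.07, 3.07], [-1.43, 2.12], [-1.02, 1.25], [-3.03, 1.67], [-3.05, -0], [-3.03, 3.03]. Speed limits (rad/s): [2.39, 2.39, 3.01, 3.14, 3.14, 3.14].

## Interface

Orientations are given as [roll, pitch, yaw] about the fixed x, y, z axes, in that order (R = Rz(yaw) Ry(pitch) Rx(roll)).
In Python, from station import get_state, grab_frame, calibration, job_done, boxes_of, regions_of, spot_point gives the robot as it stands. The module is installed in compiled form; this text tells all that it offers.
- The arm moves only by the tool arm_command, never from a script. Its argument "commands" is a list of rows, each an object of numbers: "tx", "ty", "tz": the shift along the tool's x, y, z each as a share of 25 cm, from -1 to 1; "twist": the turn about the tool's z as a share of 180 degrees, from -1 to 1. A call has exactly 8 rows; each row is the pose to reach, as a shift and turn from the pose commanded when the call began, along the tool's axes at that moment, turning the shorter way round; what a row does not reach only later rows make up. A row lasts 1/12 s, in which the tool goes at most 41.7 mm and 7.16 degrees, less where a joint would pass 70% of its speed; a pose out of reach is approached as far as the arm can. A call with a number of a shift or a turn outside -1 to 1 is refused whole. A call with a gripper value outside its range is refused whole. "claw" is the opening, from 0 (shut) to 1 (fully open), set as the call begins (left out, the last holds). The fingers move at their own pace and stop on an object; "grip_force" is the grip in N (left out, the last holds). Time passes only in rows, so rows that repeat a pose let the fingers close, or fill a call up. It gives the time, the measured TCP pose, the force, the opening and the grip force at its end, in the units of the state.
- get_state(): the state, without advancing time (a new reading comes with each control period).
- grab_frame(name): name is "scene" or "side" or "wrist"; returns the picture (420x560x3 uint8, red, green, blue); there is no depth.
- calibration(name): a dict with "camera_matrix" (3x3 intrinsics, pixels), "extrinsics" (4x4, takes a point from camera to world coordinates). Camera axes: x right, y down, z forward; pixel columns grow to the right and rows downward; lengths in m; the calibration is good to about 2 mm. A picture is of the moment at which its call begins: read the wrist's pose just before it. calibration takes no time and is no camera call; for the wrist camera it gives the pose at the moment of the call.
- job_done(): hands the job in; it is judged then, once.
Trained networks look in the newest picture that a camera, given by its name, has taken for a name from the list of things; names that differ only in an ending like _2 or _b are one class to them, and where a whole thing is asked for, a point or a joint stands for the part that bears it (a point fixed in the world has none). Each returns a list of dicts, best first, with "score" (0 to 1); they miss things now and then, are a little off and sometimes report something else, mostly with a low value. They report only what shows in the picture. A call takes as long as a camera call. They do not tell look-alikes from the thing itself.
- boxes_of(query, camera): "rect" ([left, top, right, bottom] in pixels, round what is visible of it).
- regions_of(query, camera): "region" (420x560 bool, what is visible of it) and "rect" ([left, top, right, bottom] in pixels, round what is visible of it).
- spot_point(query, camera): "uv" ([column, row] in pixels: a listed point, or the origin of a listed thing).
The state is a dict: "t": time; "q": joint angles; "qd": joint speeds; "joint_efforts": joint torques, N m; "eef_pos": TCP position; "ee_rot": TCP orientation; "force": force on the tool from outside, world axes, zero at the start; "moment": the same for the moment, N m; "width": finger opening in m; "gripper_force": force on a finger pad.
Only numpy, scipy, OpenCV 4.12 (cv2) and the standard library are available. Lean on these libraries where they do the work, as an engineer would, in place of code of your own. Each camera call takes 0.05 s, during which the arm holds its last target. There are 200 camera calls.

## Task

Lay the loose whole tensile specimen fully home in the carrier's one empty cradle, then swing the keeper bar shut over the row until it snaps into its spring catch, and let go. If the keeper hangs over the empty cradle, swing it aside first. Leave the specimens already loaded in their cradles and leave the things standing around where they are.

Things in the scene. Friction and masses are not known exactly. Their poses are not given: they have to be found in the camera images.
- carrier: (all sizes in mm) grey anodised plate 294 x 165 x 10 fixed to the bench. Origin: centre of its underside. Four cradles in a row along its x, at +80, +38, -4, -46; keeper pivot pillar (diameter 20) at x +125; spring catch at x -110 to -140, y -4 to 16 (48 above the bench); stop block at x -90 to -106, y -10.5 to -18.5 (47.5). All else on it but the keeper is under 37 high
- keeper (a joint): angle (rad) of the keeper bar about its upright pivot. 0: shut against its stop, bar along the carrier's -x over the middle of all four specimens; grows to 1.9 as the free end swings to the carrier's +y. Starts at 0.55 to 1.45. Stays where left (0.05 N m friction). In the last 0.06 rad its nose pushes a spring ball aside (about 5 N at the knob); below 0.02 rad the ball draws it home
- keeper_hinge (a point): on the keeper's upright pivot axis, at the height of the bar's underside, 39.5 above the bench. The steel bar is 20 wide, 8 thick (top 47.5 above the bench), reaches 238 from the pivot; it passes 3.5 above specimens lying home but hits one that is not. Pivot screw head up to 52.5
- keeper_knob (a point): middle of the grip of the keeper's black upright knob, diameter 15, which stands on the bar 210 from the pivot, from 47.5 to 81 above the bench (this point 64.5 above the bench); round, so it turns freely within a loose grasp; x axis along the bar towards the pivot
- specimen: loose, flat on the bench: flat steel dog-bone tensile specimen, 140 long (its y), 12 thick, 0.15 to 0.3 kg: two heads 20 wide beyond 40 from the middle, tapering to the 12.5 wide gauge within 33 of the middle; same either way round and either face up. Origin: middle of its underside
- empty_cradle: cradle without specimen, in any bay: two black plastic saddles on the plate for a specimen's heads. Origin: plate top, midway between them; x across, y along the specimen, z up. Saddle floors 14 above the origin, 38 to 76.5 out along +-y, nothing between them; cheeks 24 apart, 8 high, tops flared; end walls 144 apart, 8 high: 2 play each way
- cradle1: a loaded cradle like empty_cradle
- cradle2: a loaded cradle like empty_cradle
- cradle3: a loaded cradle like empty_cradle
- bar1: specimen like the loose one, lying in cradle1, its underside 24 and its top 36 above the bench
- bar2: the same, in cradle2
- bar3: the same, in cradle3
- test_block: bystander: round steel hardness test block, diameter 64, 16 high, on the bench; origin: centre of its underside. The keeper passes over it
- jar: bystander: white jar, diameter 50, 75 high, standing just outside the keeper's sweep; origin: centre of its underside
- wash_bottle: bystander: white plastic bottle, diameter 52, 160 high, standing beyond the pivot; origin: centre of its underside
- broken_half: bystander: half of a broken specimen, 78 long (along its x), one 20 wide head, 12 high, lying on the bench; origin: middle of its underside
Things that resemble listed ones, but are neither listed nor needed, are in the scene too. Leave any purple look-alike of the specimen alone. Leave any brown look-alike of the bar1 alone.

How it is judged:
On the way, in this order (a step that is already met when the one before it is completed fails the run):
1. the loose specimen lies home in the empty cradle (x of specimen in the frame of empty_cradle between -0.0035 and 0.0035 m and y of specimen in the frame of empty_cradle between -0.0045 and 0.0045 m and z of specimen in the frame of empty_cradle between 0.0115 and 0.0165 m and angle between the y axis of specimen and the y axis of empty_cradle, either way round below 0.08 rad), for 0.2 s.
2. the keeper is shut in its catch over the row (all of step 1 and value of joint keeper below 0.015 rad), for 0.2 s.
At the end, for the whole second after the job is handed in: The keeper is within 0.015 rad of its stop. All four specimens lie flat in their cradles: underside within 2.5 mm of the saddle floors, within 3.5 mm across and 4.5 mm along of the cradle's middle, turned under 0.08 rad. The placed specimen is released and at rest (all of step 2 and x of bar1 in the frame of cradle1 between -0.0035 and 0.0035 m and y of bar1 in the frame of cradle1 between -0.0045 and 0.0045 m and z of bar1 in the frame of cradle1 between 0.0115 and 0.0165 m and angle between the y axis of bar1 and the y axis of cradle1, either way round below 0.08 rad and x of bar2 in the frame of cradle2 between -0.0035 and 0.0035 m and y of bar2 in the frame of cradle2 between -0.0045 and 0.0045 m and z of bar2 in the frame of cradle2 between 0.0115 and 0.0165 m and angle between the y axis of bar2 and the y axis of cradle2, either way round below 0.08 rad and x of bar3 in the frame of cradle3 between -0.0035 and 0.0035 m and y of bar3 in the frame of cradle3 between -0.0045 and 0.0045 m and z of bar3 in the frame of cradle3 between 0.0115 and 0.0165 m and angle between the y axis of bar3 and the y axis of cradle3, either way round below 0.08 rad and linear speed of specimen below 0.02 m/s); the robot touches nothing.
It fails at once if the hardness test block is pushed more than 20 mm or tipped (distance of test_block from where it was at the start of the episode above 0.02 m or angle between test_block's own z axis and vertical above 0.35 rad).
It fails at once if the jar is pushed more than 20 mm or tipped (distance of jar from where it was at the start of the episode above 0.02 m or angle between jar's own z axis and vertical above 0.35 rad).
It fails at once if the wash bottle is pushed more than 20 mm or tipped (distance of wash_bottle from where it was at the start of the episode above 0.02 m or angle between wash_bottle's own z axis and vertical above 0.35 rad).
It fails at once if the broken specimen half is pushed more than 20 mm or tipped (distance of broken_half from where it was at the start of the episode above 0.02 m or angle between broken_half's own z axis and vertical above 0.35 rad).
It also fails if it takes over 72 s, if anything falls off the work surface, if the arm or the gripper's body presses on something with over 40 N, if the wrist force passes 120 N, or if a joint passes its speed limit or range.

## Working session

There is one attempt and no reset: what is moved stays moved. The work goes in short steps, Python scripts to look and compute and a tool call to move; the robot and the scene stay as the last step left them, time stands still between calls to the robot, and variables do not carry over. Pictures are saved under pics/ and viewed, at most 10 in all, crops included, and the job is handed in when it is done.

Besides the shell and the picture viewer there is one more tool, called after "Call:" as a command line: name --argument value ..., lists and objects as JSON in quotes. arm_command: Moves the arm, as the interface text tells. Shift numbers are shares of 25 cm and turn numbers shares of 180 degrees, none past 1 either way. Its arguments: {"type":"object","properties":{"commands":{"type":"array"},"claw":{"type":"number"},"grip_force":{"type":"number"}},"required":["commands"]}

```bash
mkdir -p pics; cat > h.py <<'E'
import numpy as np, cv2
from station import *
def px2w(cam,uv,z,cal=None):
    c=cal or calibration(cam); K=np.array(c["camera_matrix"]);T=np.array(c["extrinsics"])
    d=T[:3,:3]@np.linalg.solve(K,[uv[0],uv[1],1.]); o=T[:3,3]
    return o+d*(z-o[2])/d[2]
def w2px(cam,p,cal=None):
    c=cal or calibration(cam); K=np.array(c["camera_matrix"]);T=np.array(c["extrinsics"])
    q=K@(T[:3,:3].T@(np.array(p)-T[:3,3])); return q[:2]/q[2]
E
python3 - <<'E'
from h import *
s=get_state();print(s["t"],s["eef_pos"],s["ee_rot"],s["force"],s["width"])
ims=[]
for c in("scene","side"):
    im=grab_frame(c)[:,:,::-1]; cv2.imwrite(f"pics/{c}0.png",im)
    print(c,np.round(np.array(calibration(c)["extrinsics"]),3).tolist())
    for n,z in(("carrier",0),("keeper_hinge",.0395),("keeper_knob",.0645),("specimen",0),("empty_cradle",.01),("cradle1",.01),("bar1",.024),("test_block",0),("jar",0),("wash_bottle",0),("broken_half",0)):
        for r in spot_point(n,c): print(c,n,round(r["score"],2),np.round(r["uv"]),np.round(px2w(c,r["uv"],z),4))
E
```

```text
0.0 [ 0.2643819  -0.62051073  0.22561528] [ 3.13991511e+00 -1.46237753e-04 -2.73893529e+00] [-1.13075293 -0.44262405 -0.68213395] 0.08746801972260428
scene [[0.271, 0.723, -0.635, 1.396], [0.963, -0.2, 0.183, -0.157], [0.006, -0.661, -0.751, 1.005], [0.0, 0.0, 0.0, 1.0]]
scene carrier 0.6 [207. 223.] [ 0.531  -0.0874  0.    ]
scene keeper_hinge 0.78 [219. 254.] [ 0.6668 -0.0814  0.0395]
scene keeper_knob 0.74 [148. 230.] [ 0.5709 -0.2304  0.0645]
scene keeper_knob 0.62 [207. 210.] [ 0.5446 -0.0849  0.0645]
scene keeper_knob 0.6 [275. 194.] [0.5362 0.091  0.0645]
scene specimen 0.79 [360. 181.] [0.4935 0.3449 0.    ]
scene specimen 0.62 [417. 186.] [0.5511 0.4887 0.    ]
scene specimen 0.28 [202. 209.] [ 0.4808 -0.0917  0.    ]
scene empty_cradle 0.4 [219. 250.] [ 0.6317 -0.076   0.01  ]
scene bar1 0.97 [211. 229.] [ 0.5722 -0.0825  0.024 ]
scene bar1 0.76 [210. 215.] [ 0.5262 -0.0779  0.024 ]
scene bar1 0.73 [203. 210.] [ 0.5072 -0.0922  0.024 ]
scene bar1 0.58 [129. 295.] [ 0.7114 -0.2964  0.024 ]
scene test_block 0.84 [258. 209.] [0.5183 0.0494 0.    ]
scene test_block 0.64 [302. 2
[... 962 characters left out ...]
cradle1 0.74 [318. 188.] [ 0.5682 -0.0851  0.01  ]
side cradle1 0.65 [347. 201.] [ 0.4807 -0.0891  0.01  ]
side bar1 0.8 [319. 134.] [ 0.6892 -0.2825  0.024 ]
side bar1 0.56 [319. 183.] [ 0.5712 -0.0898  0.024 ]
side bar1 0.55 [344. 197.] [ 0.4886 -0.0856  0.024 ]
side bar1 0.54 [332. 190.] [ 0.5294 -0.0899  0.024 ]
side test_block 0.96 [307. 230.] [0.5139 0.0545 0.    ]
side jar 0.73 [334. 254.] [0.4203 0.081  0.    ]
side jar 0.35 [304. 230.] [ 0.5206  0.0595 -0.    ]
side jar 0.22 [220. 200.] [0.7632 0.0996 0.    ]
side wash_bottle 0.64 [220. 201.] [0.7607 0.1025 0.    ]
side wash_bottle 0.39 [315. 182.] [ 0.5951 -0.1121  0.    ]
side broken_half 0.74 [368. 176.] [ 0.4881 -0.2239 -0.    ]
```

View pics/scene0.png

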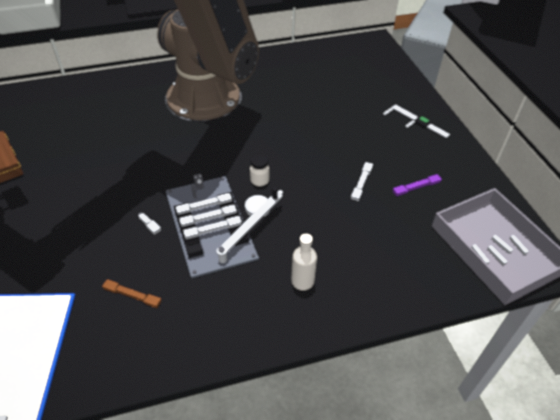

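View pics/side0.png

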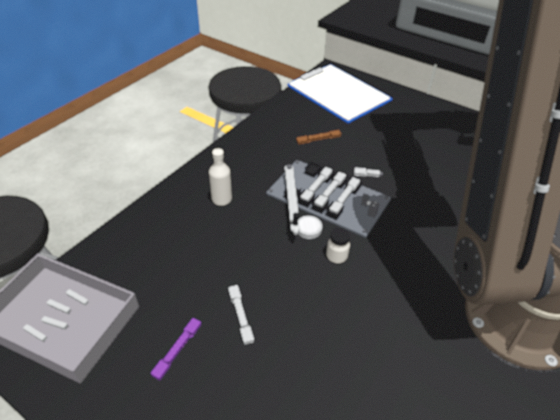

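The scene view shows:
- **Keeper:** it runs from (220,255) to its knob at (278,195).
- **Loaded bars:** they are at rows 203, 215 and 228. The empty bay is the one next to the pivot, with its black saddle at (194,246), partly under the keeper.
- **Specimen candidates:** steel at (362,181), purple at (417,186) and brown at (130,293). The steel one fits the description.
- **Broken half:** it is at (149,223).

Next I'll go above the carrier for a closer look.

```bash
cat >> h.py <<'E'
def wrap(a): return (a+np.pi)%(2*np.pi)-np.pi
def rel(p,yawdeg):
    s=get_state(); from scipy.spatial.transform import Rotation as R
    Rm=R.from_euler("xyz",s["ee_rot"]).as_matrix()
    d=Rm.T@(np.array(p)-s["eef_pos"])/.25
    tw=-np.rad2deg(wrap(np.deg2rad(yawdeg)-s["ee_rot"][2]))/180
    print("t",round(s["t"],2),"pos",np.round(s["eef_pos"],4),"yaw",round(float(np.rad2deg(s["ee_rot"][2])),2),"-> rel",np.round(d,4),"twist",round(float(tw),4))
E
python3 -c "
from h import *
rel([.53,-.03,.33],-80)
im=cv2.imread('pics/scene0.png')[150:205,340:450]
cv2.imwrite('pics/crop.png',cv2.resize(im,None,fx=6,fy=6,interpolation=cv2.INTER_CUBIC))"
```

```text
t 1.2 pos [ 0.2646 -0.621   0.2266] yaw -156.92 -> rel [-1.9034  1.7585 -0.4138] twist -0.4273
```

View pics/crop.png

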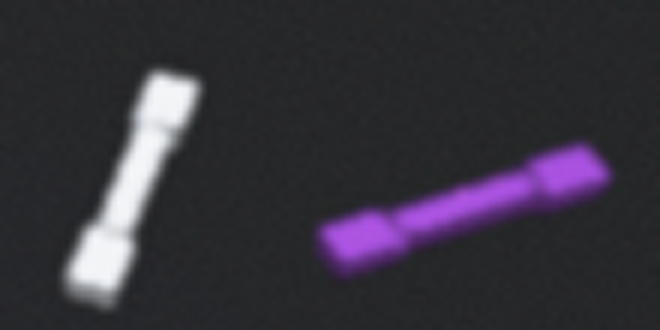

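The crop confirms it: the steel dog-bone on the left, at about scene (362,181), is the loose specimen, and the purple one is the look-alike.

Call:
arm_command --commands '[{"tx":-0.95,"ty":0.88,"tz":-0.4},{"tx":-0.95,"ty":0.88,"tz":-0.4},{"tx":-0.95,"ty":0.88,"tz":-0.4},{"tx":-0.95,"ty":0.88,"tz":-0.4},{"tx":-0.95,"ty":0.88,"tz":-0.4},{"tx":-0.95,"ty":0.88,"tz":-0.4},{"tx":-0.95,"ty":0.88,"tz":-0.4},{"tx":-0.95,"ty":0.88,"tz":-0.4}]' --claw 0.45

```text
invalid input
```

Call:
arm_command --commands '[{"tx":-0.95,"ty":0.88,"twist":-0.43},{"tx":-0.95,"ty":0.88,"twist":-0.43},{"tx":-0.95,"ty":0.88,"twist":-0.43},{"tx":-0.95,"ty":0.88,"twist":-0.43},{"tx":-0.95,"ty":0.88,"twist":-0.43},{"tx":-0.95,"ty":0.88,"twist":-0.43},{"tx":-0.95,"ty":0.88,"twist":-0.43},{"tx":-0.95,"ty":0.88,"twist":-0.43}]'

```text
invalid input
```

```bash
python3 - <<'E'
from h import *
rel([.53,-.03,.33],-80)
E
```

```text
t 1.2 pos [ 0.2646 -0.621   0.2266] yaw -156.92 -> rel [-1.9034  1.7585 -0.4138] twist -0.4273
```

Call:
arm_command --commands '[{"tx":-0.95,"ty":0.88,"tz":-0.4,"twist":0},{"tx":-0.95,"ty":0.88,"tz":-0.4,"twist":0},{"tx":-0.95,"ty":0.88,"tz":-0.4,"twist":0},{"tx":-0.95,"ty":0.88,"tz":-0.4,"twist":0},{"tx":-0.95,"ty":0.88,"tz":-0.4,"twist":0},{"tx":-0.95,"ty":0.88,"tz":-0.4,"twist":0},{"tx":-0.95,"ty":0.88,"tz":-0.4,"twist":0},{"tx":-0.95,"ty":0.88,"tz":-0.4,"twist":0}]' --claw 0.45

```text
t: 1.87
eef_pos: [0.3949, -0.3285, 0.3259]
ee_rot: [-3.141, 0.001, -2.739]
force: [1.6, 0.0, 0.0]
width: 0.0422
gripper_force: 0.0
```

Call:
arm_command --commands '[{"tx":-0.95,"ty":0.88,"tz":0,"twist":-0.43},{"tx":-0.95,"ty":0.88,"tz":0,"twist":-0.43},{"tx":-0.95,"ty":0.88,"tz":0,"twist":-0.43},{"tx":-0.95,"ty":0.88,"tz":0,"twist":-0.43},{"tx":-0.95,"ty":0.88,"tz":0,"twist":-0.43},{"tx":-0.95,"ty":0.88,"tz":0,"twist":-0.43},{"tx":-0.95,"ty":0.88,"tz":0,"twist":-0.43},{"tx":-0.95,"ty":0.88,"tz":0,"twist":-0.43}]'

```text
t: 2.53
eef_pos: [0.5277, -0.0319, 0.3252]
ee_rot: [-3.141, 0.001, -1.731]
force: [-0.0, -0.8, -0.5]
width: 0.0397
gripper_force: 0.0
```

```bash
python3 - <<'E'
from h import *
rel([.53,-.03,.33],-80)
E
```

```text
t 2.53 pos [ 0.5277 -0.0319  0.3252] yaw -99.2 -> rel [-0.0092 -0.008  -0.0191] twist -0.1067
```

```bash
python3 - <<'E'
from h import *
cal=calibration("wrist"); im=grab_frame("wrist")[:,:,::-1]; cv2.imwrite("pics/w1.png",im)
cal=calibration("wrist"); s=get_state(); print(s["eef_pos"],np.rad2deg(s["ee_rot"][2]))
import pickle; pickle.dump(cal,open("cal1.pkl","wb"))
print(np.round(np.array(cal["extrinsics"]),3).tolist())
for n,z in(("carrier",0),("keeper_hinge",.0395),("keeper_knob",.0645),("empty_cradle",.01),("cradle1",.01),("bar1",.024),("test_block",0),("jar",0)):
    for r in spot_point(n,"wrist"): print(n,round(r["score"],2),np.round(r["uv"]),np.round(px2w("wrist",r["uv"],z,cal),4))
E
```

```text
[ 0.52968909 -0.0288396   0.32454012] -98.58002498947586
[[-0.989, 0.143, 0.045, 0.517], [0.149, 0.945, 0.29, -0.108], [-0.001, 0.294, -0.956, 0.482], [0.0, 0.0, 0.0, 1.0]]
carrier 0.81 [264. 134.] [ 0.5429 -0.0812  0.    ]
keeper_hinge 0.81 [181. 154.] [ 0.6568 -0.0741  0.0395]
keeper_knob 0.79 [287. 261.] [0.5346 0.0944 0.0645]
keeper_knob 0.72 [280.  17.] [ 0.4994 -0.2103  0.0645]
keeper_knob 0.62 [295. 219.] [0.5153 0.0332 0.0645]
bar1 0.92 [240. 139.] [ 0.5756 -0.0808  0.024 ]
bar1 0.71 [266. 136.] [ 0.5385 -0.0792  0.024 ]
bar1 0.55 [303. 129.] [ 0.487  -0.0809  0.024 ]
test_block 0.85 [294. 218.] [0.5166 0.0531 0.    ]
jar 0.89 [361. 226.] [0.4134 0.0822 0.    ]
```

View pics/w1.png

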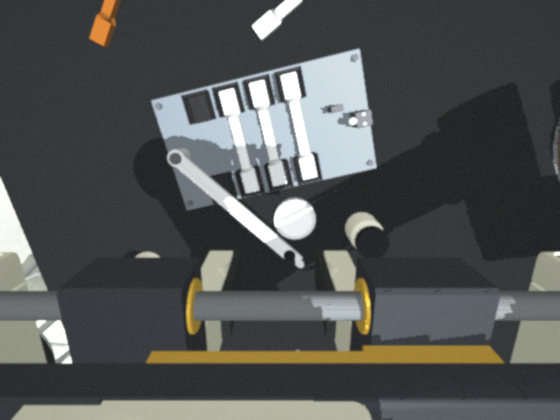

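The wrist view shows the carrier corners at about (152,101), (362,49), (377,168) and (187,210). The pivot is at (177,157), the black knob at (290,257), and the empty bay's black saddle at (200,106). I'll fit the carrier pose from the corners.

```bash
cat > fit.py <<'E'
from h import *
import pickle
from scipy.optimize import least_squares
cal=pickle.load(open("cal1.pkl","rb"))
g=cv2.cvtColor(cv2.imread("pics/w1.png"),cv2.COLOR_BGR2GRAY)
C=np.float32([[152,101],[362,49],[377,168],[187,210]]).reshape(-1,1,2)
C=cv2.cornerSubPix(g,C,(4,4),(-1,-1),(3,30,.01)).reshape(-1,2);print(C)
W=np.array([px2w("wrist",c,.01,cal)[:2] for c in C]); print(np.round(W,4), [round(float(np.linalg.norm(W[i]-W[i-3])),4) for i in range(4)])
B=np.array([[.147,-.0825],[-.147,-.0825],[-.147,.0825],[.147,.0825]])
def T(p,b):
    c,s=np.cos(p[2]),np.sin(p[2]); return b@np.array([[c,s],[-s,c]])+p[:2]
r=least_squares(lambda p:(T(p,B)-W).ravel(),[.532,-.086,.07]); p=r.x
print("carrier",p,np.rad2deg(p[2]),"res",np.round(r.fun*1e3,1))
hin=T(p,np.array([[.125,0]]))[0]; print("hinge",hin,"cradle80",T(p,np.array([[.08,0]]))[0])
k=px2w("wrist",(290,256),.081,cal)[:2]; d=k-hin
print("knob",k,np.linalg.norm(d),"angle",wrap(p[2]+np.pi-np.arctan2(d[1],d[0])))
for a in (.98,1.1,1.25,1.42,1.5,.5,0,-.02):
    t=p[2]+np.pi-a; print(a,np.round(hin+.21*np.array([np.cos(t),np.sin(t)]),4))
E
python3 fit.py; python3 -c "
from h import *
rel([.534,.09,.12],-60)"
```

```text
[[150.62231   99.850235]
 [359.01575   47.875107]
 [376.31808  167.57152 ]
 [186.2527   209.88213 ]]
[[ 0.6897 -0.1504]
 [ 0.3993 -0.1724]
 [ 0.3863 -0.0092]
 [ 0.6778  0.0125]] [0.2913, 0.1636, 0.2923, 0.1633]
carrier [ 0.53826888 -0.07986484  0.07525963] 4.312058894541972 res [ 1.4 -0.7 -1.4 -0.8 -0.8  0.6  0.8  0.9]
hinge [ 0.66291504 -0.07046627] cradle80 [ 0.61804242 -0.07384976]
knob [0.52935422 0.0794384 ] 0.20077326821197222 angle 0.9182513009242621
0.98 [0.5332 0.0946]
1.1 [0.5539 0.109 ]
1.25 [0.5819 0.1233]
1.42 [0.6158 0.1342]
1.5 [0.6324 0.1373]
0.5 [0.4716 0.0161]
0 [ 0.4535 -0.0863]
-0.02 [ 0.4539 -0.0904]
t 2.98 pos [ 0.5266 -0.0358  0.3252] yaw -99.74 -> rel [-0.5008  0.0563  0.821 ] twist -0.2208
```

```bash
cat >> h.py <<'E'
import json
def getc(): return json.load(open("cmd.json"))          # commanded x,y,z,yaw(deg)
def setc(c): json.dump([float(v) for v in c],open("cmd.json","w"))
def done(tx,ty,tz,tw):                                   # record a fully reached command
    x,y,z,w=getc(); a=np.deg2rad(w); X=np.array([np.cos(a),np.sin(a)]);Y=np.array([np.sin(a),-np.cos(a)])
    d=.25*(tx*X+ty*Y); setc([x+d[0],y+d[1],z-.25*tz,w-180*tw])
def want(x,y,z,w):
    c=getc(); a=np.deg2rad(c[3]); d=np.array([x-c[0],y-c[1]])
    print("cmd",np.round(c,4),"want",x,y,z,w,"-> tx %.3f ty %.3f tz %.3f twist %.4f"%(d@[np.cos(a),np.sin(a)]/.25,d@[np.sin(a),-np.cos(a)]/.25,(c[2]-z)/.25,(c[3]-w)/180))
def meas():
    s=get_state();print("t %.2f"%s["t"],np.round(s["eef_pos"],4),round(float(np.rad2deg(s["ee_rot"][2])),2),"F",np.round(s["force"],1),"w",round(s["width"],4))
E
python3 -c "
from h import *
setc([.5295,-.030,.327,-99.65]); want(.532,.092,.12,-52)"
```

```text
cmd [ 5.295e-01 -3.000e-02  3.270e-01 -9.965e+01] want 0.532 0.092 0.12 -52 -> tx -0.483 ty 0.072 tz 0.828 twist -0.2647
```

Call:
arm_command --commands '[{"tx":-0.48,"ty":0.07,"tz":0.83,"twist":-0.26},{"tx":-0.48,"ty":0.07,"tz":0.83,"twist":-0.26},{"tx":-0.48,"ty":0.07,"tz":0.83,"twist":-0.26},{"tx":-0.48,"ty":0.07,"tz":0.83,"twist":-0.26},{"tx":-0.48,"ty":0.07,"tz":0.83,"twist":-0.26},{"tx":-0.48,"ty":0.07,"tz":0.83,"twist":-0.26},{"tx":-0.48,"ty":0.07,"tz":0.83,"twist":-0.26},{"tx":-0.48,"ty":0.07,"tz":0.83,"twist":-0.26}]'

```text
t: 3.65
eef_pos: [0.5288, 0.0859, 0.1157]
ee_rot: [3.138, 0.0, -0.919]
force: [0.2, 0.1, 0.7]
width: 0.0395
gripper_force: 0.0
```

```bash
python3 - <<'E'
from h import *
done(-.48,.07,.83,-.26); meas()
im=grab_frame("wrist")[:,:,::-1]; cv2.imwrite("pics/w2.png",im)
for _ in range(3):
    cal=calibration("wrist"); meas()
    for r in spot_point("keeper_knob","wrist"): print(round(r["score"],2),np.round(r["uv"]),np.round(px2w("wrist",r["uv"],.0645,cal),4))
for i in range(2):
    want(.532,.092,.052,-52)
E
```

```text
t 3.65 [0.5288 0.0859 0.1157] -52.66 F [0.2 0.1 0.7] w 0.0395
t 3.70 [0.5297 0.0859 0.1171] -52.93 F [0.1 0.1 1.2] w 0.0394
0.72 [270. 236.] [0.532  0.0915 0.0645]
t 3.75 [0.5303 0.086  0.118 ] -53.02 F [-0.1 -0.1  0.4] w 0.0395
0.72 [270. 236.] [0.5325 0.0918 0.0645]
t 3.80 [0.5305 0.086  0.1185] -53.03 F [1.3 0.4 0.3] w 0.0393
0.72 [270. 236.] [0.5327 0.0921 0.0645]
cmd [  0.5324   0.0912   0.1195 -52.85  ] want 0.532 0.092 0.052 -52 -> tx -0.003 ty -0.001 tz 0.270 twist -0.0047
cmd [  0.5324   0.0912   0.1195 -52.85  ] want 0.532 0.092 0.052 -52 -> tx -0.003 ty -0.001 tz 0.270 twist -0.0047
```

View pics/w2.png

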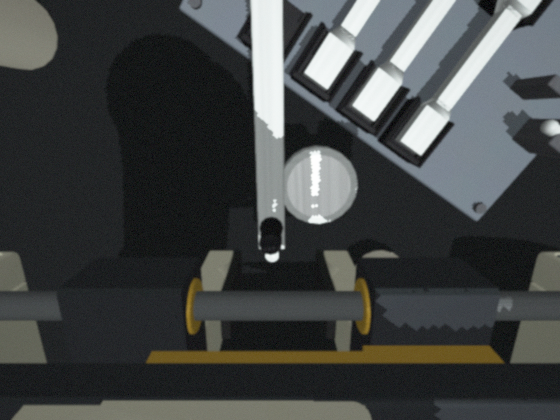

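The wrist view shows the knob at (270,236), almost midway between the fingers. I'll nudge over, go down astride it, then swing it aside.

Call:
arm_command --commands '[{"tx":-0.014,"ty":-0.02,"tz":0,"twist":0},{"tx":-0.014,"ty":-0.02,"tz":0.08,"twist":0},{"tx":-0.014,"ty":-0.02,"tz":0.16,"twist":0},{"tx":-0.014,"ty":-0.02,"tz":0.22,"twist":0},{"tx":-0.014,"ty":-0.02,"tz":0.26,"twist":0},{"tx":-0.014,"ty":-0.02,"tz":0.26,"twist":0},{"tx":-0.014,"ty":-0.02,"tz":0.26,"twist":0},{"tx":-0.014,"ty":-0.02,"tz":0.26,"twist":0}]'

```text
t: 4.52
eef_pos: [0.5324, 0.0926, 0.0535]
ee_rot: [-3.14, -0.0, -0.922]
force: [0.2, -0.1, -0.4]
width: 0.0392
gripper_force: 0.0
```

Call:
arm_command --commands '[{"tx":0,"ty":0,"tz":0,"twist":0},{"tx":0,"ty":0,"tz":0,"twist":0},{"tx":0,"ty":0,"tz":0,"twist":0},{"tx":0,"ty":0,"tz":0,"twist":0},{"tx":0,"ty":0,"tz":0,"twist":0},{"tx":0,"ty":0,"tz":0,"twist":0},{"tx":0,"ty":0,"tz":0,"twist":0},{"tx":0,"ty":0,"tz":0,"twist":0}]' --claw 0.22 --grip_force 10

```text
t: 5.18
eef_pos: [0.5316, 0.0923, 0.0524]
ee_rot: [3.142, 0.0, -0.922]
force: [-0.8, -0.7, 1.0]
width: 0.0192
gripper_force: 0.0
```

Call:
arm_command --commands '[{"tx":0.001,"ty":-0.05,"tz":0,"twist":0},{"tx":0.003,"ty":-0.1,"tz":0,"twist":0},{"tx":0.006,"ty":-0.15,"tz":0,"twist":0},{"tx":0.011,"ty":-0.2,"tz":0,"twist":0},{"tx":0.025,"ty":-0.25,"tz":0,"twist":0},{"tx":0.043,"ty":-0.3,"tz":0,"twist":0},{"tx":0.06,"ty":-0.35,"tz":0,"twist":0},{"tx":0.07,"ty":-0.38,"tz":0,"twist":0}]'

```text
t: 5.85
eef_pos: [0.6195, 0.1364, 0.0522]
ee_rot: [-3.141, -0.0, -0.922]
force: [0.1, -0.4, 0.1]
width: 0.0192
gripper_force: 0.3
```

```bash
python3 - <<'E'
from h import *
meas()
im=grab_frame("side")
for r in spot_point("keeper_knob","side"): print(round(r["score"],2),np.round(r["uv"]),np.round(px2w("side",r["uv"],.0645),4))
meas()
E
```

```text
t 5.85 [0.6195 0.1364 0.0522] -52.8 F [ 0.1 -0.4  0.1] w 0.0192
0.53 [251. 212.] [0.6292 0.1366 0.0645]
t 5.95 [0.619  0.1362 0.052 ] -52.82 F [-1.2  0.3 -0.2] w 0.0193
```

```bash
python3 - <<'E'
from h import *
a=px2w("scene",(369,166),.006);b=px2w("scene",(355,196),.006);print(a,b,np.linalg.norm(a-b),np.rad2deg(np.arctan2(*(b-a)[1::-1])))
setc([.619,.1363,.052,-52.8]); done(0,0,-.45,0); want(.498,.335,.20,-60)
E
```

```text
[0.44989491 0.38968906 0.006     ] [0.54773793 0.30884368 0.006     ] 0.12692215281444602 -39.566118723167214
cmd [  0.619    0.1363   0.1645 -52.8   ] want 0.498 0.335 0.2 -60 -> tx -0.926 ty -0.095 tz -0.142 twist 0.0400
```

Call:
arm_command --commands '[{"tx":0,"ty":0,"tz":0,"twist":0},{"tx":0,"ty":0,"tz":0,"twist":0},{"tx":0,"ty":0,"tz":-0.1,"twist":0},{"tx":0,"ty":0,"tz":-0.2,"twist":0},{"tx":0,"ty":0,"tz":-0.3,"twist":0},{"tx":0,"ty":0,"tz":-0.45,"twist":0},{"tx":0,"ty":0,"tz":-0.45,"twist":0},{"tx":0,"ty":0,"tz":-0.45,"twist":0}]' --claw 0.4

```text
t: 6.62
eef_pos: [0.6187, 0.1362, 0.168]
ee_rot: [-3.136, -0.001, -0.922]
force: [-0.9, -0.3, -1.0]
width: 0.0353
gripper_force: 0.0
```

Call:
arm_command --commands '[{"tx":-0.93,"ty":-0.1,"tz":-0.14,"twist":-0.07},{"tx":-0.93,"ty":-0.1,"tz":-0.14,"twist":-0.07},{"tx":-0.93,"ty":-0.1,"tz":-0.14,"twist":-0.07},{"tx":-0.93,"ty":-0.1,"tz":-0.14,"twist":-0.07},{"tx":-0.93,"ty":-0.1,"tz":-0.14,"twist":-0.07},{"tx":-0.93,"ty":-0.1,"tz":-0.14,"twist":-0.07},{"tx":-0.93,"ty":-0.1,"tz":-0.14,"twist":-0.07},{"tx":-0.93,"ty":-0.1,"tz":-0.14,"twist":-0.07}]'

```text
t: 7.28
eef_pos: [0.4958, 0.337, 0.1992]
ee_rot: [3.141, 0.0, -0.699]
force: [-0.4, -0.1, -0.7]
width: 0.0352
gripper_force: 0.0
```

```bash
cat > spec.py <<'E'
from h import *
import sys
grab_frame("wrist"); grab_frame("wrist"); meas(); cal=calibration("wrist")
im=grab_frame("wrist")[:,:,::-1]; cv2.imwrite(sys.argv[1],im); meas()
for r in regions_of("specimen","wrist"):
    m=r["region"].astype(np.uint8); c=max(cv2.findContours(m,0,1)[0],key=cv2.contourArea).reshape(-1,2)
    w=np.array([px2w("wrist",q,.010,cal)[:2] for q in c]).astype(np.float32)
    (cx,cy),wh,a=cv2.minAreaRect(w*1000)
    v=cv2.fitLine(w*1000,cv2.DIST_L2,0,.01,.01).ravel()
    print(round(r["score"],2),r["rect"],"centre",round(cx,1),round(cy,1),"size",np.round(wh,1),"ang",round(a,1),"line",np.rad2deg(np.arctan2(v[1],v[0])),"mean col",im[m>0].mean(0).round())
for r in spot_point("specimen","wrist"): print(round(r["score"],2),np.round(r["uv"]),np.round(px2w("wrist",r["uv"],0,cal),4))
E
python3 spec.py pics/w3.png
```

```text
t 7.38 [0.4967 0.3354 0.199 ] -40.21 F [ 0.6 -0.1  0.2] w 0.0347
t 7.43 [0.4971 0.335  0.1992] -40.26 F [ 0.4 -0.  -0.3] w 0.0353
0.86 [117.5, 184.5, 190.8, 256.4] centre 554.3 472.9 size [ 20.8 118.6] ang 7.4 line -84.10845 mean col [249. 139. 238.]
0.74 [254.1, 125.8, 279.2, 254.6] centre 498.5 348.0 size [ 20.2 140.9] ang 52.3 line -37.93166 mean col [247. 247. 245.]
0.89 [266. 190.] [0.501  0.3484 0.    ]
0.83 [149. 231.] [0.5526 0.4861 0.    ]
```

View pics/w3.png

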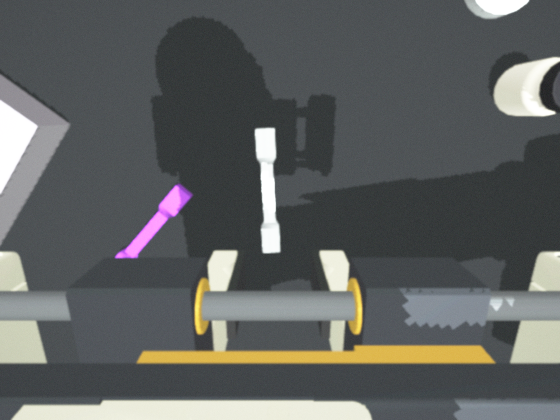

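Wrist view: the steel specimen lies from (265,130) to (271,250) and fits 20 x 141 mm. The purple look-alike is at (155,225).

```bash
python3 - <<'E'
from h import *
setc([.497,.335,.199,-40.25]); want(.4985,.348,.07,-37.8)
E
```

```text
cmd [  0.497   0.335   0.199 -40.25 ] want 0.4985 0.348 0.07 -37.8 -> tx -0.029 ty -0.044 tz 0.516 twist -0.0136
```

Call:
arm_command --commands '[{"tx":-0.03,"ty":-0.044,"tz":0.13,"twist":-0.014},{"tx":-0.03,"ty":-0.044,"tz":0.26,"twist":-0.014},{"tx":-0.03,"ty":-0.044,"tz":0.4,"twist":-0.014},{"tx":-0.03,"ty":-0.044,"tz":0.5,"twist":-0.014},{"tx":-0.03,"ty":-0.044,"tz":0.51,"twist":-0.014},{"tx":-0.03,"ty":-0.044,"tz":0.51,"twist":-0.014},{"tx":-0.03,"ty":-0.044,"tz":0.51,"twist":-0.014},{"tx":-0.03,"ty":-0.044,"tz":0.51,"twist":-0.014}]'

```text
t: 8.2
eef_pos: [0.5, 0.3501, 0.0746]
ee_rot: [-3.138, -0.0, -0.658]
force: [-0.5, -0.3, 0.4]
width: 0.0349
gripper_force: 0.0
```

```bash
python3 spec.py pics/w4.png
```

```text
t 8.30 [0.4996 0.3501 0.0745] -37.71 F [-0.  -0.5  1. ] w 0.0351
t 8.35 [0.4994 0.35   0.0742] -37.71 F [-0.1 -0.3  0.1] w 0.0354
0.88 [38.3, 204.4, 167.2, 338.6] centre 558.1 440.2 size [20.8 55.5] ang 8.3 line -85.08325 mean col [241. 114. 216.]
0.66 [264.7, 126.9, 298.3, 294.8] centre 505.0 343.2 size [ 20.9 123.2] ang 51.7 line -37.795345 mean col [247. 247. 245.]
0.91 [103. 270.] [0.5524 0.4853 0.    ]
0.8 [282. 219.] [0.4989 0.3459 0.    ]
```

View pics/w4.png

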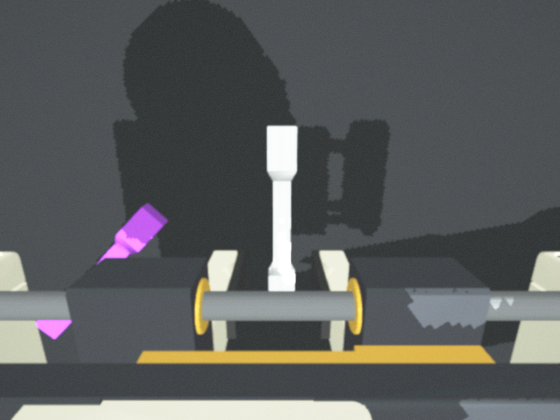

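Fingers straddle the gauge, seen at (282,220) in the wrist view, and the far-end extrapolation puts the middle at (0.498, 0.348). Going down and gripping.

Call:
arm_command --commands '[{"tx":0,"ty":0.005,"tz":0.08,"twist":0},{"tx":0,"ty":0.005,"tz":0.15,"twist":0},{"tx":0,"ty":0.005,"tz":0.21,"twist":0},{"tx":0,"ty":0.005,"tz":0.25,"twist":0},{"tx":0,"ty":0.005,"tz":0.275,"twist":0},{"tx":0,"ty":0.005,"tz":0.28,"twist":0},{"tx":0,"ty":0.005,"tz":0.28,"twist":0},{"tx":0,"ty":0.005,"tz":0.28,"twist":0}]'

```text
t: 9.12
eef_pos: [0.4983, 0.3488, 0.0032]
ee_rot: [-3.141, -0.0, -0.658]
force: [-0.1, -0.2, 0.2]
width: 0.035
gripper_force: 0.0
```

Call:
arm_command --commands '[{"tx":0,"ty":0,"tz":0,"twist":0},{"tx":0,"ty":0,"tz":0,"twist":0},{"tx":0,"ty":0,"tz":0,"twist":0},{"tx":0,"ty":0,"tz":0,"twist":0},{"tx":0,"ty":0,"tz":0,"twist":0},{"tx":0,"ty":0,"tz":0,"twist":0},{"tx":0,"ty":0,"tz":0,"twist":0},{"tx":0,"ty":0,"tz":0,"twist":0}]' --claw 0.0 --grip_force 30

```text
t: 9.78
eef_pos: [0.498, 0.3485, 0.0028]
ee_rot: [-3.141, -0.0, -0.658]
force: [-1.3, 0.3, 4.9]
width: 0.0125
gripper_force: 30.0
```

Call:
arm_command --commands '[{"tx":0,"ty":0,"tz":0,"twist":0},{"tx":0,"ty":0,"tz":0,"twist":0},{"tx":0,"ty":0,"tz":-0.1,"twist":0},{"tx":0,"ty":0,"tz":-0.2,"twist":0},{"tx":0,"ty":0,"tz":-0.35,"twist":0},{"tx":0,"ty":0,"tz":-0.5,"twist":0},{"tx":0,"ty":0,"tz":-0.6,"twist":0},{"tx":0,"ty":0,"tz":-0.6,"twist":0}]'

```text
t: 10.45
eef_pos: [0.5002, 0.3504, 0.1584]
ee_rot: [-3.133, -0.001, -0.657]
force: [0.2, 1.2, -1.0]
width: 0.0121
gripper_force: 30.0
```

```bash
python3 spec.py pics/w5.png; python3 -c "
from h import *
setc([.4995,.35,.1542,-37.7]);want(.618,-.074,.16,-85.7)"
```

```text
t 10.55 [0.4978 0.3486 0.153 ] -37.72 F [ 0.3 -0.5 -2.9] w 0.012
t 10.60 [0.4973 0.3479 0.1515] -37.74 F [-1.1 -0.6 -2.4] w 0.012
0.72 [84.7, 183.4, 190.0, 290.6] centre 552.8 485.6 size [ 20.4 145.5] ang 7.1 line -82.80596 mean col [247. 130. 234.]
0.56 [255.2, 129.7, 302.0, 352.3] centre 483.2 359.5 size [ 40.1 163.1] ang 52.7 line -37.956493 mean col [244. 244. 241.]
0.83 [274. 262.] [0.4431 0.3952 0.    ]
0.63 [139. 233.] [0.5542 0.4852 0.    ]
cmd [  0.4995   0.35     0.1542 -37.7   ] want 0.618 -0.074 0.16 -85.7 -> tx 1.412 ty 1.052 tz -0.023 twist 0.2667
```

Call:
arm_command --commands '[{"tx":0.7,"ty":0.5,"tz":0,"twist":0},{"tx":0.7,"ty":0.5,"tz":0,"twist":0},{"tx":0.7,"ty":0.5,"tz":0,"twist":0},{"tx":0.7,"ty":0.5,"tz":0,"twist":0},{"tx":0.7,"ty":0.5,"tz":0,"twist":0},{"tx":0.7,"ty":0.5,"tz":0,"twist":0},{"tx":0.7,"ty":0.5,"tz":0,"twist":0},{"tx":0.7,"ty":0.5,"tz":0,"twist":0}]'

```text
t: 11.37
eef_pos: [0.5595, 0.1414, 0.151]
ee_rot: [3.139, 0.001, -0.66]
force: [-0.3, 0.7, -1.7]
width: 0.0121
gripper_force: 30.0
```

```bash
python3 -c "
from h import *
meas();setc([.4973,.348,.1515,-37.7]);done(.7,.5,0,0);want(.575,-.074,.15,-85.7)"
```

```text
t 11.37 [0.5595 0.1414 0.151 ] -37.82 F [-0.3  0.7 -1.7] w 0.0121
cmd [  0.5593   0.1421   0.1515 -37.7   ] want 0.575 -0.074 0.15 -85.7 -> tx 0.578 ty 0.646 tz 0.006 twist 0.2667
```

Call:
arm_command --commands '[{"tx":0.58,"ty":0.64,"tz":0,"twist":0.267},{"tx":0.58,"ty":0.64,"tz":0,"twist":0.267},{"tx":0.58,"ty":0.64,"tz":0,"twist":0.267},{"tx":0.58,"ty":0.64,"tz":0,"twist":0.267},{"tx":0.58,"ty":0.64,"tz":0,"twist":0.267},{"tx":0.58,"ty":0.64,"tz":0,"twist":0.267},{"tx":0.58,"ty":0.64,"tz":0,"twist":0.267},{"tx":0.58,"ty":0.64,"tz":0,"twist":0.267}]'

```text
t: 12.03
eef_pos: [0.5766, -0.0728, 0.1515]
ee_rot: [3.14, 0.0, -1.502]
force: [-0.9, 0.6, -1.8]
width: 0.0118
gripper_force: 30.0
```

```bash
cat > look.py <<'E'
from h import *
import sys,pickle
for _ in range(3): grab_frame("wrist")
meas(); cal=calibration("wrist"); pickle.dump(cal,open(sys.argv[1]+".pkl","wb"))
im=grab_frame("wrist")[:,:,::-1]; cv2.imwrite("pics/"+sys.argv[1]+".png",im); meas()
for n,z in(("empty_cradle",.01),("carrier",0),("keeper_hinge",.0395),("bar1",.024)):
    for r in spot_point(n,"wrist"): print(n,round(r["score"],2),np.round(r["uv"]),np.round(px2w("wrist",r["uv"],z,cal),4))
E
python3 look.py w6
```

```text
t 12.18 [ 0.5768 -0.0717  0.152 ] -85.49 F [ 0.1  0.2 -2. ] w 0.0124
t 12.23 [ 0.5768 -0.0716  0.1521] -85.51 F [-1.1  0.2 -1. ] w 0.0118
carrier 0.69 [319. 186.] [ 0.5366 -0.0853  0.    ]
keeper_hinge 0.77 [182. 197.] [ 0.6601 -0.0754  0.0395]
bar1 0.82 [326. 193.] [ 0.5334 -0.0847  0.024 ]
bar1 0.58 [377. 197.] [ 0.4862 -0.0849  0.024 ]
```

View pics/w6.png

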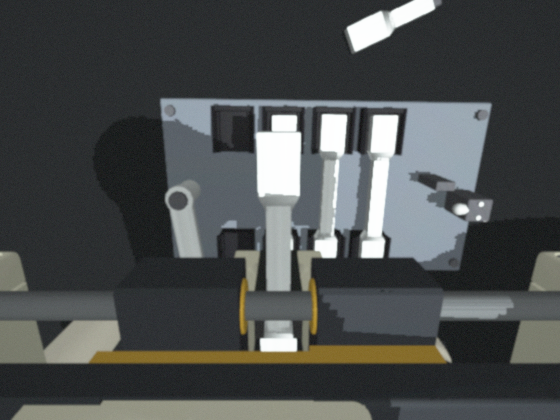

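The wrist view shows the empty bay's far saddle clear at cols 213–254, rows 106–153. The held specimen's head is at cols 257–300 with its end at row 131, and the plate corners are at (162,99) and (490,104). I'll measure both from this same picture.

```bash
cat > m6.py <<'E'
from h import *
import pickle
cal=pickle.load(open("w6.pkl","rb")); g=cv2.cvtColor(cv2.imread("pics/w6.png"),cv2.COLOR_BGR2GRAY).astype(float)
def edges(v,o,th=12): 
    d=np.convolve(v,[1,0,-1],"same"); return [(i+o,int(d[i])) for i in range(1,len(v)-1) if abs(d[i])>th and abs(d[i])>=abs(d[i-1]) and abs(d[i])>abs(d[i+1])]
print("row120",edges(g[116:124,180:420].mean(0),180))
print("row145",edges(g[142:150,180:420].mean(0),180))
print("row240",edges(g[238:246,180:420].mean(0),180))
for c in (222,233,245): print("col",c,edges(g[85:250,c-3:c+4].mean(1),85))
print("col278",edges(g[90:210,273:284].mean(1),90)); print("spec rows 150,180",edges(g[148:154,240:320].mean(0),240),edges(g[176:182,240:320].mean(0),240))
C=np.float32([[162,99],[490,104]]).reshape(-1,1,2)
C=cv2.cornerSubPix(g.astype(np.uint8),C,(4,4),(-1,-1),(3,30,.01)).reshape(-1,2)
print(C,[np.round(px2w("wrist",c,.01,cal),4) for c in C])
E
python3 m6.py
```

```text
row120 [(211, -79), (220, 12), (232, -19), (254, 84), (258, -42), (262, -35), (267, 17), (271, 172), (297, -160), (304, 38), (312, -37), (317, 18), (321, 149), (347, -154), (355, 34), (359, -50), (363, 14), (369, 29), (372, 116), (398, -163), (405, 81)]
row145 [(212, -47), (256, 124), (301, -157), (311, -37), (316, 18), (320, 136), (345, -153), (353, 36), (357, -49), (360, 14), (367, 35), (370, 122), (395, -166), (402, 83)]
row240 [(199, -40), (217, -40), (238, -14), (255, 45), (262, -37), (265, 89), (290, 40), (293, -142), (300, 37), (307, -33), (314, 122), (337, -159), (345, 35), (349, -47), (352, 15), (361, 75), (384, -144), (390, 81)]
col 222 [(99, 73), (105, -76), (142, -13), (151, 46), (225, 20), (228, -58)]
col 233 [(99, 77), (105, -75), (115, -12), (151, 47), (220, 48), (228, -92), (232, 18)]
col 245 [(99, 79), (105, -67), (116, -13), (151, 42), (228, -48)]
col278 [(99, 72), (106, -70), (114, 141), (130, -31), (133, 33), (194, -72), (206, 27)]
spec rows 150,180 [(256, 126), (300, -147), (303, 33), (311, -42)] [(257, 118), (300, -122)]
[[160.1614    98.171555]
 [491.23016  103.116905]] [array([ 0.6866, -0.1551,  0.01  ]), array([ 0.3956, -0.1739,  0.01  ])]
```

```bash
cat > m7.py <<'E'
from h import *
import pickle
cal=pickle.load(open("w6.pkl","rb"))
W=lambda u,v,z: px2w("wrist",(u,v),z,cal)[:2]
y=.0753; R=np.array([[np.cos(y),np.sin(y)],[-np.sin(y),np.cos(y)]])  # world->carrier axes
print("cam",np.round(np.array(cal["extrinsics"])[:3,3],4))
c=np.array([W(160.2,98.2,.01),W(491.2,103.1,.01)]); print("plate edge len",np.linalg.norm(c[0]-c[1]),"yaw",np.rad2deg(np.arctan2(*(c[0]-c[1])[::-1])))
o=c.mean(0)-R.T@[0,-.0825]; print("carrier from corners",o,"cradle80",o+R.T@[.08,0])
for n,l,r,k,z in (("sad80",211,254,.08,.032),("sad38?",262,304,.038,.032),("sad-4",312,355,-.004,.032),("bar38",271,297,.038,.036),("bar-4",321,347,-.004,.036),("bar-46",372,398,-.046,.036)):
    a,b=W(l,120,z),W(r,120,z); m=(a+b)/2; print(n,"w",round(np.linalg.norm(a-b)*1e3,1),"carrier x origin est", np.round((R@(m))[0]-k-(R@o)[0],4))
# near saddle inner (row 228 top edge, y=+38..) far saddle rows 105 (outer y), 151 (inner)
for n,v in(("outer",105),("inner",151)): print(n,"carrier y",[np.round((R@(W(233,v,z)-o))[1],4) for z in (.01,.032)])
print("near inner",[np.round((R@(W(233,228,z)-o))[1],4) for z in (.01,.032)])
tcp=np.array([.5768,-.0717])
for z in(.149,.161):
  e=[W(278,v,z) for v in (130,133)]; print("spec end z",z,"rel tcp in carrier axes",[np.round(R@(q-tcp),4) for q in e], "w",round(np.linalg.norm(W(256,150,z)-W(300,150,z))*1e3,1))
E
python3 m7.py
```

```text
cam [ 0.5827 -0.1512  0.3098]
plate edge len 0.2915226915526738 yaw 3.6939258770516163
carrier from corners [ 0.534863   -0.08222001] cradle80 [ 0.6146363 -0.0762017]
sad80 w 35.6 carrier x origin est 0.0
sad38? w 34.8 carrier x origin est 0.0001
sad-4 w 35.7 carrier x origin est 0.0003
bar38 w 21.2 carrier x origin est -0.0006
bar-4 w 21.3 carrier x origin est 0.0005
bar-46 w 21.3 carrier x origin est 0.0008
outer carrier y [np.float64(-0.0786), np.float64(-0.0782)]
inner carrier y [np.float64(-0.0384), np.float64(-0.0409)]
near inner [np.float64(0.0369), np.float64(0.0288)]
spec end z 0.149 rel tcp in carrier axes [array([-0.0002, -0.0716]), array([-0.0003, -0.0702])] w 21.7
spec end z 0.161 rel tcp in carrier axes [array([-0.0002, -0.0722]), array([-0.0002, -0.0709])] w 20.1
```

Call:
arm_command --commands '[{"tx":0.03,"ty":-0.15,"tz":0,"twist":0.003},{"tx":0.03,"ty":-0.15,"tz":0,"twist":0.003},{"tx":0.03,"ty":-0.15,"tz":0.1,"twist":0.003},{"tx":0.03,"ty":-0.15,"tz":0.2,"twist":0.003},{"tx":0.03,"ty":-0.15,"tz":0.3,"twist":0.003},{"tx":0.03,"ty":-0.15,"tz":0.36,"twist":0.003},{"tx":0.03,"ty":-0.15,"tz":0.36,"twist":0.003},{"tx":0.03,"ty":-0.15,"tz":0.36,"twist":0.003}]'

```text
t: 13.1
eef_pos: [0.6145, -0.0775, 0.062]
ee_rot: [3.14, -0.0, -1.505]
force: [1.2, -0.9, -1.1]
width: 0.0121
gripper_force: 30.0
```

```bash
python3 look.py w7
```

```text
t 13.25 [ 0.6159 -0.0774  0.0641] -86.27 F [-0.3 -0.6 -1. ] w 0.0121
t 13.30 [ 0.6159 -0.0773  0.0641] -86.27 F [-0.2 -0.4 -1.4] w 0.0119
carrier 0.68 [388. 224.] [ 0.5358 -0.0844  0.    ]
keeper_hinge 0.78 [206. 246.] [ 0.6594 -0.0761  0.0395]
keeper_hinge 0.5 [388. 223.] [ 0.5512 -0.0981  0.0395]
bar1 0.76 [472. 238.] [ 0.4885 -0.0862  0.024 ]
bar1 0.65 [342. 237.] [ 0.5738 -0.0814  0.024 ]
bar1 0.62 [402. 238.] [ 0.5344 -0.0835  0.024 ]
```

View pics/w7.png

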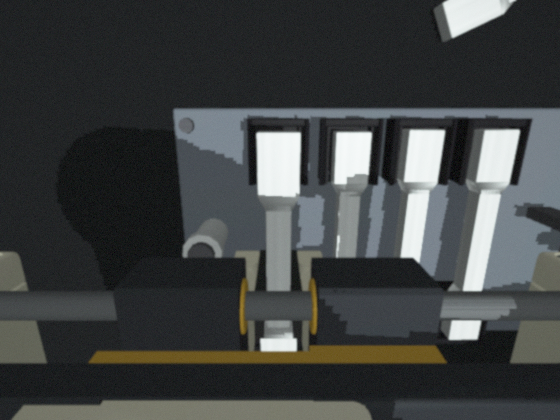

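The wrist view shows the specimen head centred over the black saddle: saddle cols 249–307, specimen cols 257–300, end at row 131. I'll check the fit along y in numbers.

```bash
cat > m8.py <<'E'
from h import *
import pickle
cal=pickle.load(open("w7.pkl","rb")); g=cv2.cvtColor(cv2.imread("pics/w7.png"),cv2.COLOR_BGR2GRAY).astype(float)
def edges(v,o,th=12):
    d=np.convolve(v,[1,0,-1],"same"); return [(i+o,int(d[i])) for i in range(1,len(v)-1) if abs(d[i])>th and abs(d[i])>=abs(d[i-1]) and abs(d[i])>abs(d[i+1])]
print("r150",edges(g[146:152,235:320].mean(0),235)); print("r180",edges(g[176:181,235:320].mean(0),235))
for c in(266,290,350,420): print(c,edges(g[100:205,c-4:c+5].mean(1),100))
W=lambda u,v,z: px2w("wrist",(u,v),z,cal)[:2]
y=.07; R=np.array([[np.cos(y),np.sin(y)],[-np.sin(y),np.cos(y)]])
q=R@[.6159,-.0774]
for n,u,v,z in(("outer",278,119,.032),("spec bot",278,130,.061),("spec top",278,132,.073),("inner",255,184,.032),("bar38 end",350,131,.036),("bar-4 end",420,129,.036)): print(n,np.round(R@W(u,v,z)-q,4))
for z,l,r,v in((.032,249,307,150),(.073,257,300,150),(.032,249,307,178)): print(z,np.round(R@(W(l,v,z)+W(r,v,z))/2-q,4),np.linalg.norm(W(l,v,z)-W(r,v,z)))
E
python3 m8.py
```

```text
r150 [(243, -37), (247, -35), (256, 144), (301, -142), (308, 28)]
r180 [(248, -37), (257, 142), (300, -148), (307, 38)]
266 [(108, 62), (117, -59), (125, -19), (132, 126), (195, -87)]
290 [(108, 60), (118, -59), (127, 12), (132, 121), (196, -73)]
350 [(108, 57), (116, -48), (131, 123), (176, -62), (183, -23), (191, 19), (194, -12), (196, 16)]
420 [(108, 56), (117, -60), (129, 129), (182, -48), (190, 43), (193, 14)]
outer [-0.0007 -0.0762]
spec bot [-0.0008 -0.0716]
spec top [-0.0008 -0.0713]
inner [ 0.0133 -0.0387]
bar38 end [-0.041  -0.0696]
bar-4 end [-0.08   -0.0705]
0.032 [-0.0006 -0.0588] 0.03376275381145018
0.073 [-0.001  -0.0633] 0.01962780286787856
0.032 [-0.0006 -0.0423] 0.034632266259049235
```

Call:
arm_command --commands '[{"tx":-0.004,"ty":0,"tz":0.03,"twist":0},{"tx":-0.004,"ty":0,"tz":0.06,"twist":0},{"tx":-0.004,"ty":0,"tz":0.08,"twist":0},{"tx":-0.004,"ty":0,"tz":0.1,"twist":0},{"tx":-0.004,"ty":0,"tz":0.12,"twist":0},{"tx":-0.004,"ty":0,"tz":0.135,"twist":0},{"tx":-0.004,"ty":0,"tz":0.145,"twist":0},{"tx":-0.004,"ty":0,"tz":0.145,"twist":0}]'

```text
t: 14.17
eef_pos: [0.6145, -0.0766, 0.0268]
ee_rot: [3.141, -0.0, -1.506]
force: [-4.4, 1.2, 6.1]
width: 0.0123
gripper_force: 30.0
```

Call:
arm_command --commands '[{"tx":0,"ty":0,"tz":0,"twist":0},{"tx":0,"ty":0,"tz":0,"twist":0},{"tx":0,"ty":0,"tz":0,"twist":0},{"tx":0,"ty":0,"tz":0,"twist":0},{"tx":0,"ty":0,"tz":0,"twist":0},{"tx":0,"ty":0,"tz":0,"twist":0},{"tx":0,"ty":0,"tz":0,"twist":0},{"tx":0,"ty":0,"tz":0,"twist":0}]'

```text
t: 14.83
eef_pos: [0.6145, -0.0766, 0.0268]
ee_rot: [3.141, -0.0, -1.506]
force: [-3.3, 1.0, 4.6]
width: 0.0123
gripper_force: 30.0
```

Call:
arm_command --commands '[{"tx":0,"ty":0,"tz":0,"twist":0},{"tx":0,"ty":0,"tz":0,"twist":0},{"tx":0,"ty":0,"tz":0,"twist":0},{"tx":0,"ty":0,"tz":0,"twist":0},{"tx":0,"ty":0,"tz":0,"twist":0},{"tx":0,"ty":0,"tz":0,"twist":0},{"tx":0,"ty":0,"tz":0,"twist":0},{"tx":0,"ty":0,"tz":0,"twist":0}]' --claw 0.21

```text
t: 15.5
eef_pos: [0.6147, -0.0766, 0.0261]
ee_rot: [3.142, 0.0, -1.506]
force: [-0.7, -0.3, -0.5]
width: 0.0183
gripper_force: 0.0
```

Call:
arm_command --commands '[{"tx":0,"ty":0,"tz":-0.04,"twist":0},{"tx":0,"ty":0,"tz":-0.08,"twist":0},{"tx":0,"ty":0,"tz":-0.15,"twist":0},{"tx":0,"ty":0,"tz":-0.25,"twist":0},{"tx":0,"ty":0,"tz":-0.4,"twist":0},{"tx":0,"ty":0,"tz":-0.5,"twist":0},{"tx":0,"ty":0,"tz":-0.5,"twist":0},{"tx":0,"ty":0,"tz":-0.5,"twist":0}]'

```text
t: 16.17
eef_pos: [0.616, -0.0764, 0.1547]
ee_rot: [-3.136, 0.0, -1.506]
force: [0.0, -0.0, -0.1]
width: 0.0186
gripper_force: 0.0
```

```bash
python3 look.py w8; python3 - <<'E'
from h import *
import pickle
cal=pickle.load(open("w8.pkl","rb"))
im=cv2.imread("pics/w8.png")
for r in regions_of("bar1","wrist")+regions_of("specimen","wrist"):
    m=r["region"].astype(np.uint8); c=max(cv2.findContours(m,0,1)[0],key=cv2.contourArea).reshape(-1,2)
    w=np.array([px2w("wrist",q,.036,cal)[:2] for q in c]).astype(np.float32)*1000
    b,wh,a=cv2.minAreaRect(w); print(round(r["score"],2),np.round(r["rect"]),np.round(b,1),np.round(wh,1),round(a,1))
E
```

```text
t 16.32 [ 0.614  -0.0766  0.1508] -86.32 F [ 0.3  0.4 -0.3] w 0.0187
t 16.37 [ 0.614  -0.0766  0.1504] -86.31 F [0.2 0.  0.8] w 0.0185
empty_cradle 0.44 [278. 202.] [ 0.613  -0.0745  0.01  ]
carrier 0.76 [355. 196.] [ 0.5373 -0.0819  0.    ]
keeper_hinge 0.77 [225. 204.] [ 0.6593 -0.0771  0.0395]
bar1 0.9 [364. 203.] [ 0.5345 -0.0821  0.024 ]
bar1 0.9 [326. 199.] [ 0.57   -0.0834  0.024 ]
bar1 0.71 [417. 202.] [ 0.4866 -0.0859  0.024 ]
0.62 [352. 121. 388. 259.] [534.7 -92.9] [ 23.3 120.7] 3.4
0.62 [312. 122. 342. 254.] [575.1 -90.1] [ 21.7 118. ] 3.6
0.58 [401. 123. 442. 257.] [493.4 -96.1] [ 24.1 119.8] 4.1
0.4 [206. 192. 259. 350.] [659.8 -55.3] [24.7 60.7] 7.9
0.91 [265. 123. 289. 280.] [614.4 -78. ] [ 19.8 140.2] 4.0
```

View pics/w8.png

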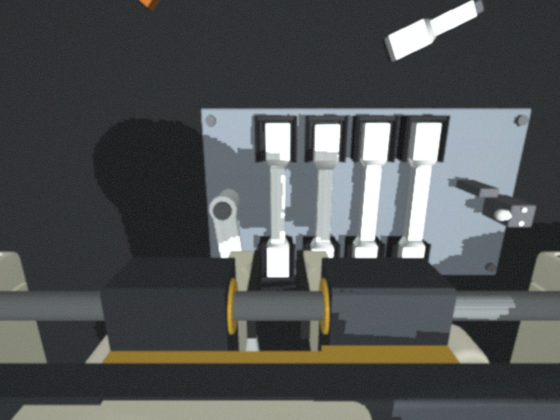

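The wrist view shows the fourth specimen (278,200) seated between its saddles like the rest. It fits 19.8 x 140.2 mm at the home height, centred at (0.614, -0.078). Back to the knob now.

```bash
python3 -c "
from h import *
setc([.614,-.0766,.1505,-86.3]);want(.6175,.135,.12,-68)"
```

```text
cmd [ 6.140e-01 -7.660e-02  1.505e-01 -8.630e+01] want 0.6175 0.135 0.12 -68 -> tx -0.844 ty -0.069 tz 0.122 twist -0.1017
```

Call:
arm_command --commands '[{"tx":-0.845,"ty":-0.069,"tz":0,"twist":-0.1},{"tx":-0.845,"ty":-0.069,"tz":0,"twist":-0.1},{"tx":-0.845,"ty":-0.069,"tz":0,"twist":-0.1},{"tx":-0.845,"ty":-0.069,"tz":0,"twist":-0.1},{"tx":-0.845,"ty":-0.069,"tz":0.12,"twist":-0.1},{"tx":-0.845,"ty":-0.069,"tz":0.12,"twist":-0.1},{"tx":-0.845,"ty":-0.069,"tz":0.12,"twist":-0.1},{"tx":-0.845,"ty":-0.069,"tz":0.12,"twist":-0.1}]' --claw 0.45

```text
t: 17.33
eef_pos: [0.6178, 0.1357, 0.1203]
ee_rot: [3.14, -0.0, -1.191]
force: [-0.2, -1.1, 0.4]
width: 0.0395
gripper_force: 0.0
```

```bash
python3 - <<'E'
from h import *
for _ in range(3): grab_frame("wrist")
cal=calibration("wrist"); meas()
for r in spot_point("keeper_knob","wrist"): print(round(r["score"],2),np.round(r["uv"]),np.round(px2w("wrist",r["uv"],.0645,cal),4))
for r in spot_point("keeper_hinge","wrist"): print("hinge",round(r["score"],2),np.round(r["uv"]),np.round(px2w("wrist",r["uv"],.0395,cal),4))
E
```

```text
t 17.48 [0.6187 0.1344 0.1218] -68.36 F [-0.2 -0.2  0.9] w 0.0393
0.88 [274. 224.] [0.6228 0.1311 0.0645]
```

Call:
arm_command --commands '[{"tx":0.014,"ty":-0.008,"tz":0.06,"twist":0},{"tx":0.014,"ty":-0.008,"tz":0.12,"twist":0},{"tx":0.014,"ty":-0.008,"tz":0.18,"twist":0},{"tx":0.014,"ty":-0.008,"tz":0.24,"twist":0},{"tx":0.014,"ty":-0.008,"tz":0.275,"twist":0},{"tx":0.014,"ty":-0.008,"tz":0.275,"twist":0},{"tx":0.014,"ty":-0.008,"tz":0.275,"twist":0},{"tx":0.014,"ty":-0.008,"tz":0.275,"twist":0}]'

```text
t: 18.25
eef_pos: [0.6222, 0.1328, 0.0535]
ee_rot: [-3.14, -0.0, -1.192]
force: [0.2, -0.1, 0.5]
width: 0.0398
gripper_force: 0.0
```

Call:
arm_command --commands '[{"tx":0,"ty":0,"tz":0,"twist":0},{"tx":0,"ty":0,"tz":0,"twist":0},{"tx":0,"ty":0,"tz":0,"twist":0},{"tx":0,"ty":0,"tz":0,"twist":0},{"tx":0,"ty":0,"tz":0,"twist":0},{"tx":0,"ty":0,"tz":0,"twist":0},{"tx":0,"ty":0,"tz":0,"twist":0},{"tx":0,"ty":0,"tz":0,"twist":0}]' --claw 0.22 --grip_force 10

```text
t: 18.92
eef_pos: [0.6214, 0.1329, 0.0524]
ee_rot: [3.142, 0.0, -1.192]
force: [-0.0, 0.4, -0.3]
width: 0.0195
gripper_force: 0.0
```

```bash
cat > arc.py <<'E'
from h import *
# rows for the TCP along the keeper arc: start angle a0 (at measured pose), listed angles
import sys
a0=float(sys.argv[1]); angs=[float(v) for v in sys.argv[2].split(",")]; y1=float(sys.argv[3])  # yaw at the last
meas(); s=get_state(); yaw=s["ee_rot"][2]; h=np.array([.6593,-.075]); cy=np.deg2rad(4.0)
P=lambda a: h+.21*np.array([np.cos(cy+np.pi-a),np.sin(cy+np.pi-a)])
X=np.array([np.cos(yaw),np.sin(yaw)]);Y=np.array([np.sin(yaw),-np.cos(yaw)]); p0=s["eef_pos"][:2]
d=p0-h; print("radius",np.linalg.norm(d),"angle now",wrap(cy+np.pi-np.arctan2(d[1],d[0])))
for i,a in enumerate(angs):
    e=P(a)-p0; w=(i+1)/len(angs)*(np.rad2deg(yaw)-y1)/180
    print("a %.3f tx %.3f ty %.3f twist %.3f"%(a,e@X/.25,e@Y/.25,w))
E
python3 arc.py 0 1.4,1.34,1.27,1.2,1.13,1.06,.99,.92 -38
```

```text
t 18.92 [0.6214 0.1329 0.0524] -68.3 F [-0.   0.4 -0.3] w 0.0195
radius 0.21130174878491292 angle now 1.4603822122590095
a 1.400 tx -0.003 ty 0.051 twist -0.021
a 1.340 tx -0.009 ty 0.101 twist -0.042
a 1.270 tx -0.011 ty 0.160 twist -0.063
a 1.200 tx -0.010 ty 0.219 twist -0.084
a 1.130 tx -0.004 ty 0.277 twist -0.105
a 1.060 tx 0.006 ty 0.335 twist -0.126
a 0.990 tx 0.019 ty 0.392 twist -0.147
a 0.920 tx 0.037 ty 0.448 twist -0.168
```

Call:
arm_command --commands '[{"tx":-0.003,"ty":0.05,"tz":0,"twist":-0.02},{"tx":-0.009,"ty":0.1,"tz":0,"twist":-0.04},{"tx":-0.011,"ty":0.16,"tz":0,"twist":-0.06},{"tx":-0.01,"ty":0.22,"tz":0,"twist":-0.08},{"tx":-0.004,"ty":0.28,"tz":0,"twist":-0.1},{"tx":0.006,"ty":0.335,"tz":0,"twist":-0.12},{"tx":0.019,"ty":0.39,"tz":0,"twist":-0.14},{"tx":0.037,"ty":0.45,"tz":0,"twist":-0.16}]'

```text
t: 19.58
eef_pos: [0.5201, 0.0827, 0.0526]
ee_rot: [-3.141, -0.0, -0.686]
force: [0.4, -0.1, 0.9]
width: 0.019
gripper_force: 0.2
```

```bash
python3 arc.py 0 .86,.79,.72,.65,.58,.51,.44,.37 -14
```

```text
t 19.58 [0.5201 0.0827 0.0526] -39.3 F [ 0.4 -0.1  0.9] w 0.019
radius 0.21030973669963712 angle now 0.9172979400076802
a 0.860 tx -0.005 ty 0.048 twist -0.018
a 0.790 tx -0.009 ty 0.107 twist -0.035
a 0.720 tx -0.009 ty 0.165 twist -0.053
a 0.650 tx -0.005 ty 0.224 twist -0.070
a 0.580 tx 0.003 ty 0.282 twist -0.088
a 0.510 tx 0.016 ty 0.340 twist -0.105
a 0.440 tx 0.032 ty 0.396 twist -0.123
a 0.370 tx 0.052 ty 0.451 twist -0.141
```

Call:
arm_command --commands '[{"tx":-0.005,"ty":0.05,"tz":0,"twist":-0.018},{"tx":-0.009,"ty":0.107,"tz":0,"twist":-0.035},{"tx":-0.009,"ty":0.165,"tz":0,"twist":-0.053},{"tx":-0.005,"ty":0.224,"tz":0,"twist":-0.07},{"tx":0.003,"ty":0.28,"tz":0,"twist":-0.088},{"tx":0.016,"ty":0.34,"tz":0,"twist":-0.105},{"tx":0.032,"ty":0.396,"tz":0,"twist":-0.123},{"tx":0.052,"ty":0.45,"tz":0,"twist":-0.14}]'

```text
t: 20.25
eef_pos: [0.4584, -0.0129, 0.0526]
ee_rot: [-3.141, -0.0, -0.247]
force: [0.9, -0.4, -1.5]
width: 0.0193
gripper_force: 0.2
```

```bash
python3 arc.py 0 .33,.29,.25,.21,.17,.13,.1,.08 0
```

```text
t 20.25 [ 0.4584 -0.0129  0.0526] -14.13 F [ 0.9 -0.4 -1.5] w 0.0193
radius 0.21028652454394053 angle now 0.3696956138604284
a 0.330 tx 0.000 ty 0.033 twist -0.010
a 0.290 tx 0.000 ty 0.067 twist -0.020
a 0.250 tx 0.002 ty 0.101 twist -0.029
a 0.210 tx 0.005 ty 0.134 twist -0.039
a 0.170 tx 0.009 ty 0.167 twist -0.049
a 0.130 tx 0.014 ty 0.200 twist -0.059
a 0.100 tx 0.020 ty 0.225 twist -0.069
a 0.080 tx 0.023 ty 0.242 twist -0.078
```

Call:
arm_command --commands '[{"tx":0,"ty":0.033,"tz":-0.008,"twist":-0.01},{"tx":0,"ty":0.067,"tz":-0.008,"twist":-0.02},{"tx":0.002,"ty":0.1,"tz":-0.008,"twist":-0.03},{"tx":0.005,"ty":0.134,"tz":-0.008,"twist":-0.04},{"tx":0.009,"ty":0.167,"tz":-0.008,"twist":-0.05},{"tx":0.014,"ty":0.2,"tz":-0.008,"twist":-0.06},{"tx":0.02,"ty":0.225,"tz":-0.008,"twist":-0.07},{"tx":0.023,"ty":0.242,"tz":-0.008,"twist":-0.08}]'

```text
t: 20.92
eef_pos: [0.4495, -0.0729, 0.0546]
ee_rot: [-3.142, -0.0, 0.003]
force: [0.2, -0.2, 0.3]
width: 0.019
gripper_force: 0.1
```

```bash
python3 arc.py 0 .06,.045,.03,.015,0,-.01,-.015,-.02 2
```

```text
t 20.92 [ 0.4495 -0.0729  0.0546] 0.17 F [ 0.2 -0.2  0.3] w 0.019
radius 0.20983765512163605 angle now 0.07961548673192809
a 0.060 tx -0.001 ty 0.016 twist -0.001
a 0.045 tx -0.001 ty 0.029 twist -0.003
a 0.030 tx -0.000 ty 0.042 twist -0.004
a 0.015 tx 0.000 ty 0.054 twist -0.005
a 0.000 tx 0.001 ty 0.067 twist -0.006
a -0.010 tx 0.002 ty 0.075 twist -0.008
a -0.015 tx 0.002 ty 0.079 twist -0.009
a -0.020 tx 0.002 ty 0.084 twist -0.010
```

Call:
arm_command --commands '[{"tx":0,"ty":0.02,"tz":0,"twist":0},{"tx":0,"ty":0.035,"tz":0,"twist":0},{"tx":0,"ty":0.05,"tz":0,"twist":0},{"tx":0,"ty":0.06,"tz":0,"twist":0},{"tx":0,"ty":0.07,"tz":0,"twist":0},{"tx":0,"ty":0.075,"tz":0,"twist":0},{"tx":0,"ty":0.08,"tz":0,"twist":0},{"tx":0,"ty":0.08,"tz":0,"twist":0}]'

```text
t: 21.58
eef_pos: [0.4496, -0.091, 0.0544]
ee_rot: [-3.139, -0.001, 0.001]
force: [-3.3, 15.3, 2.9]
width: 0.0195
gripper_force: 7.6
```

```bash
python3 arc.py 0 0,-.02 2
```

```text
t 21.58 [ 0.4496 -0.091   0.0544] 0.03 F [-3.3 15.3  2.9] w 0.0195
radius 0.21029765707358486 angle now -0.006181855805120762
a 0.000 tx 0.001 ty -0.005 twist -0.005
a -0.020 tx 0.002 ty 0.011 twist -0.011
```

Call:
arm_command --commands '[{"tx":0,"ty":0.004,"tz":0,"twist":0},{"tx":0,"ty":0.008,"tz":0,"twist":0},{"tx":0,"ty":0.008,"tz":0,"twist":0},{"tx":0,"ty":0.008,"tz":0,"twist":0},{"tx":0,"ty":0.008,"tz":0,"twist":0},{"tx":0,"ty":0.008,"tz":0,"twist":0},{"tx":0,"ty":0.008,"tz":0,"twist":0},{"tx":0,"ty":0.008,"tz":0,"twist":0}]'

```text
t: 22.25
eef_pos: [0.4496, -0.0922, 0.0544]
ee_rot: [-3.139, -0.001, 0.001]
force: [-4.6, 21.3, 4.5]
width: 0.0215
gripper_force: 10.0
```

The force climbs while the knob stays put, so the keeper is against its stop. Ease off, open and lift.

Call:
arm_command --commands '[{"tx":0,"ty":-0.014,"tz":0,"twist":0},{"tx":0,"ty":-0.014,"tz":0,"twist":0},{"tx":0,"ty":-0.014,"tz":0,"twist":0},{"tx":0,"ty":-0.014,"tz":0,"twist":0},{"tx":0,"ty":-0.014,"tz":0,"twist":0},{"tx":0,"ty":-0.014,"tz":0,"twist":0},{"tx":0,"ty":-0.014,"tz":0,"twist":0},{"tx":0,"ty":-0.014,"tz":0,"twist":0}]' --claw 0.4

```text
t: 22.92
eef_pos: [0.4494, -0.0911, 0.0544]
ee_rot: [3.142, 0.0, 0.001]
force: [-0.2, 0.6, 0.0]
width: 0.0349
gripper_force: 0.0
```

Call:
arm_command --commands '[{"tx":0,"ty":0,"tz":-0.1,"twist":0},{"tx":0,"ty":0,"tz":-0.2,"twist":0},{"tx":0,"ty":0,"tz":-0.35,"twist":0},{"tx":0,"ty":0,"tz":-0.5,"twist":0},{"tx":0,"ty":0,"tz":-0.65,"twist":0},{"tx":0,"ty":0,"tz":-0.8,"twist":0},{"tx":0,"ty":0,"tz":-0.8,"twist":0},{"tx":0,"ty":0,"tz":-0.8,"twist":0}]'

```text
t: 23.58
eef_pos: [0.4506, -0.0908, 0.2568]
ee_rot: [-3.141, -0.005, 0.002]
force: [-0.7, 0.4, -0.4]
width: 0.0353
gripper_force: 0.0
```

```bash
python3 - <<'E'
from h import *
for _ in range(3): grab_frame("wrist")
cal=calibration("wrist"); meas(); cy=np.deg2rad(4)
h=[]
for n,z in(("keeper_knob",.0645),("keeper_hinge",.0395),("carrier",0)):
    for r in spot_point(n,"wrist"): print(n,round(r["score"],2),np.round(r["uv"]),np.round(px2w("wrist",r["uv"],z,cal),4))
for r in regions_of("keeper","wrist")+regions_of("carrier","wrist"):
    m=r["region"].astype(np.uint8); c=max(cv2.findContours(m,0,1)[0],key=cv2.contourArea).reshape(-1,2)
    w=np.array([px2w("wrist",q,.0475,cal)[:2] for q in c]).astype(np.float32)*1000
    b,wh,a=cv2.minAreaRect(w); print(round(r["score"],2),np.round(r["rect"]),np.round(b,1),np.round(wh,1),round(a,1))
im=grab_frame("scene"); im2=grab_frame("side")
for c in("scene","side"):
    for r in spot_point("keeper_knob",c): print(c,round(r["score"],2),np.round(px2w(c,r["uv"],.0645),4))
E
```

```text
t 23.73 [ 0.4487 -0.091   0.2534] 0.08 F [-1.  -0.5  0.3] w 0.0351
keeper_knob 0.68 [272. 186.] [ 0.4495 -0.085   0.0645]
carrier 0.68 [268. 104.] [ 0.5365 -0.0796  0.    ]
0.94 [251.   0. 285. 202.] [529. -83.] [209.3  19.9] 3.6
0.17 [207. 129. 342. 167.] [ 493.2 -139.4] [35.9 39.1] 4.0
0.63 [187.   0. 341. 228.] [516.8 -84.4] [242.  148.1] 3.8
scene 0.6 [ 0.4558 -0.0864  0.0645]
side 0.94 [ 0.4561 -0.0876  0.0645]
```

```bash
python3 -c "
from station import *
print(job_done())"
```

```text
the job is handed in; nothing more can be done
None
```

I laid the loose specimen home in the empty cradle, swung the keeper shut against its stop, let go and handed the job in; the final picture put the bar within about 0.4° of the carrier's axis, but the hand-in gave no verdict.

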